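# Refit an access cover and lock its sprung quarter-turn studs

### The job

Close up the opened test unit on the repair bench: one of its two sprung quarter-turn studs was left locked across the empty bay, so first push it in and turn it back (anticlockwise) until it stands clear of the bay and springs up. Then lay the one cover that fits the bay into it, fully home and flush (either way round), and push each stud in and turn it clockwise until it locks with its bar over the cover. Leave the two covers that do not fit and all else on the bench where they are.

Things in the scene. Friction and masses are not known exactly. Their poses are not given: they have to be found in the camera images.
- unit: The opened test unit, a grey box fixed to the bench, 250 mm long (its x) x 130 mm wide (its y) x 60 mm high. Origin: centre of its underside, on the bench. Its deck (top) is at 60 mm; the bay is a recess in the middle of the deck, 123 (x) x 67 (y) mm, 10 mm deep to a ledge 8 to 10 mm wide round a deeper hole. The stud axes lie on its x at +82 mm (a) and -82 mm (b).
- bay (a point): Centre of the bay at ledge height (50 mm above the bench), axes as the unit: x along the bay's 123 mm, y along its 67 mm. The right cover, fully home, has its origin here, its x along this x either way round, its top flush with the deck.
- cover: The cover that fits: a plain aluminium pan 120 (x) x 64 (y) x 10 mm, its lower 5 mm tapering in by 2.5 mm all round as a lead-in, 0.1 to 0.25 kg. In its middle stands a pull rib 46 mm long (along x) x 12 mm wide x 25 mm high, its top 35 mm above the underside. Origin: centre of the underside; x runs along the rib, z up. Starts flat on the bench, right way up.
- cover_short: A cover that does not fit: as the right one but only 96 (x) x 64 (y) mm. To be left alone. In its middle stands a pull rib 46 mm long (along x) x 12 mm wide x 25 mm high, its top 35 mm above the underside. Origin: centre of the underside; x runs along the rib, z up. Starts flat on the bench, right way up.
- cover_narrow: A cover that does not fit: as the right one but only 120 (x) x 46 (y) mm. To be left alone. In its middle stands a pull rib 46 mm long (along x) x 12 mm wide x 25 mm high, its top 35 mm above the underside. Origin: centre of the underside; x runs along the rib, z up. Starts flat on the bench, right way up.
- stud_a_turn (a joint): Turn of stud a about its upright axis, clockwise from above, 0 to 1.45 rad (hard stop). 0: its bar lies across the unit (along the unit's y), clear of the bay; from about 1.2 rad it lies along the unit, 12 mm of its bar over the end of the bay. Starts locked, at 1.24 to 1.42.
- stud_a_push (a joint): How far stud a is pushed in (down), 0 to 9.5 mm (hard stop), in m. A spring lifts it: 4 N at 0, plus 1 N per mm. Fully up it turns only from 0 to about 0.4 rad; between open and locked it must be held over 7 mm in; past about 1.2 rad, let go, it springs up to 4 mm into a pocket that stops it turning: locked.
- stud_a_grip (a point): Steel stud head: a flat bar 68 x 12 x 7 mm with a round knurled knob, 18 mm across and 34 mm tall, on its middle. Stud a, at +82 mm on the unit's x. The point is on its axis, 29 mm above the bar's underside (22 above the bar's top, 12 below the knob's top), moving with it; x runs along the bar. With the stud up it is 100 mm above the bench, the bar's underside 71 mm (11 mm above the deck).
- stud_b_turn (a joint): Turn of stud b about its upright axis, clockwise from above, 0 to 1.45 rad (hard stop). 0: its bar lies across the unit (along the unit's y), clear of the bay; from about 1.2 rad it lies along the unit, 12 mm of its bar over the end of the bay. Starts open, at 0 to 0.3.
- stud_b_push (a joint): How far stud b is pushed in (down), 0 to 9.5 mm (hard stop), in m. A spring lifts it: 4 N at 0, plus 1 N per mm. Fully up it turns only from 0 to about 0.4 rad; between open and locked it must be held over 7 mm in; past about 1.2 rad, let go, it springs up to 4 mm into a pocket that stops it turning: locked.
- stud_b_grip (a point): Steel stud head: a flat bar 68 x 12 x 7 mm with a round knurled knob, 18 mm across and 34 mm tall, on its middle. Stud b, at -82 mm on the unit's x. The point is on its axis, 29 mm above the bar's underside (22 above the bar's top, 12 below the knob's top), moving with it; x runs along the bar. With the stud up it is 100 mm above the bench, the bar's underside 71 mm (11 mm above the deck).
- flux_bottle: Brown glass bottle, 36 mm across, 85 mm tall; loose, a bystander to leave alone. Origin: centre of its underside.
- glue_bottle: Green glass bottle, 40 mm across, 95 mm tall; loose, a bystander to leave alone. Origin: centre of its underside.
- solder_reel: Metal reel standing on its flange, 58 mm across, 45 mm tall; loose, a bystander to leave alone. Origin: centre of its underside.
- swab_cup: White plastic cup, 56 mm across, 75 mm tall; loose, a bystander to leave alone. Origin: centre of its underside.
- screw_pot: Small black jar of screws standing on the unit's deck beside the bay (centre 52 mm to the unit's +y), 24 mm across, 30 mm tall; loose, a bystander to leave alone. Origin: centre of its underside.
- screwdriver: Screwdriver lying down, 160 mm long, 26 mm thick; loose, a bystander to leave alone. Origin: centre of its underside.
- tweezers: Steel tweezers lying down, 125 mm long, 10 mm high; loose, a bystander to leave alone. Origin: centre of its underside.
- meter: Black hand meter lying on its back, 150 x 78 x 44 mm; loose, a bystander to leave alone. Origin: centre of its underside.
There are look-alikes about, which are no part of the job. Leave any brown look-alike of the cover alone.

How it is judged:
By the outcome, as a careful person would: the job done as asked, in the order asked, and still so for the second after the job is handed in, with the robot touching nothing.
It also fails if it takes over 72 s, if anything falls off the work surface, if the arm or the gripper's body presses on something with over 40 N, if the wrist force passes 120 N, or if a joint passes its speed limit or range.

### The arm

A 6-joint arm with a two-finger parallel gripper is mounted at the origin on the work surface. World frame = base frame: x ahead of the robot, y to its left, z up, the work surface at z = 0. Lengths are in m, angles in rad, forces in N, time in s.
With the tool pointing down it reaches from about 0.425 to 1.125 m from the base axis. Payload 14.9 kg.
Tool frame: the origin (TCP) lies midway between the tips of the shut fingers; the grasp point (between the pads) lies 19 mm behind it; z points along the fingers, y is the line along which they close (so a half turn about z gives the same grasp; the last joint's range is limited). The gripper opens to 91 mm and grips with 3 to 60 N. Pads are 32 mm wide; open, the fingers measure 118 mm over their backs; the gripper's body (76 mm by 178 mm) begins 60 mm behind the grasp point.
Start: joints at [1.073, 0.379, 1.734, -0, 1.028, -0.033], TCP at [0.314, 0.626, 0.214] pointing down, gripper open.
Joint ranges: [-2.77, 2.77], [-0.74, 2.19], [0, 2.66], [-1.06, 4.2], [0.31, 2.87], [-3.08, 3.08]. Speed limits (rad/s): [1.89, 1.89, 2.39, 3.14, 3.14, 3.14].

### API

Orientations are given as a unit quaternion [w, x, y, z].
In Python, from bench import telemetry, eyes, hand_in, spotter gives the robot as it stands. The module is installed in compiled form; this text tells all that it offers.
- The arm moves only by the tool servo_tool, never from a script. Its arguments are lists of equal length, an entry for each row: "slide": the shift along the world's x, y, z in cm, a list of three; "rotation": the turn, a rotation vector about the world's x, y, z in degrees, a list of three. In form: {"slide": [[x, y, z], ...], "rotation": [[ax, ay, az], ...]}. A call has 1 to 8 rows; each row is the pose to reach, as a shift and turn from the pose commanded when the call began; what a row does not reach only later rows make up. A row lasts 1/10 s, in which the tool goes at most 50 mm and 8.59 degrees, less where a joint would pass 70% of its speed; a pose out of reach is approached as far as the arm can. A call with a gripper value outside its range is refused whole. "gripper" is the closure, from 0 (fully open) to 1 (shut), set as the call begins (left out, the last holds). The fingers move at their own pace and stop on an object; "newtons" is the grip in N (left out, the last holds). Time passes only in rows, so rows that repeat a pose let the fingers close. It gives the time, the measured TCP pose, the force, the opening and the grip force at its end, in the units of the state.
- telemetry.sense(): the state, without advancing time (a new reading comes with each control period).
- eyes.read_camera(name): name is "scene" or "top" or "wrist"; returns (picture, depth): 384x512x3 uint8, red, green, blue; 384x512 float32, m along the optical axis (not along the pixel's ray), 0 where there is no reading.
- eyes.camera_info(name): a dict with "fx", "fy", "cx", "cy" (pixels), "position" and "attitude" of the camera in the world. Camera axes: x right, y down, z forward; pixel columns grow to the right and rows downward; lengths in m; the calibration is good to about 2 mm. A picture is of the moment at which its call begins: read the wrist's pose just before it. camera_info takes no time and is no camera call; for the wrist camera it gives the pose at the moment of the call.
- hand_in(): hands the job in; it is judged then, once.
Trained networks look in the newest picture that a camera, given by its name, has taken for a name from the list of things; names that differ only in an ending like _2 or _b are one class to them, and where a whole thing is asked for, a point or a joint stands for the part that bears it (a point fixed in the world has none). Each returns a list of dicts, best first, with "confidence" (0 to 1); they miss things now and then, are a little off and sometimes report something else, mostly with a low value. They report only what shows in the picture. A call takes as long as a camera call. They do not tell look-alikes from the thing itself.
- spotter.boxes_of(thing, camera): "position" ([x, y, z] in m, in world coordinates, good to about 4 mm: the middle of the surface that is visible of it).
- spotter.masks_of(thing, camera): "region" (384x512 bool, what is visible of it).
- spotter.mark_of(thing, camera): "position" ([x, y, z] in m, in world coordinates, good to about 4 mm: a listed point, or the origin of a listed thing).
The state is a dict: "t": time; "joint_positions": joint angles; "joint_velocities": joint speeds; "tau": joint torques, N m; "tool_pos": TCP position; "eef_rot": TCP orientation; "wrist_force": force on the tool from outside, world axes, zero at the start; "moment": the same for the moment, N m; "gripper_width": opening from 0.0 (shut) to 1.0 (fully open); "gripper_force": force on a finger pad.
Only numpy, scipy, OpenCV 4.12 (cv2) and the standard library are available. Lean on these libraries where they do the work, as an engineer would, in place of code of your own. Each camera call takes 0.05 s, during which the arm holds its last target. There are 200 camera calls.

## Working session

There is one attempt and no reset: what is moved stays moved. The work goes in short steps, Python scripts to look and compute and a tool call to move; the robot and the scene stay as the last step left them, time stands still between calls to the robot, and variables do not carry over. Pictures are saved under pics/ and viewed, at most 10 in all, crops included, and the job is handed in when it is done.

Besides the shell and the picture viewer there is one more tool, called after "Request:" as name(argument=value, ...) on one line, values as JSON. servo_tool: Moves the arm, as the interface text tells. Its arguments: {"type":"object","properties":{"slide":{"type":"array"},"rotation":{"type":"array"},"gripper":{"type":"number"},"newtons":{"type":"number"}},"required":["slide","rotation"]}

```bash
mkdir -p pics; ls
python3 - <<'E'
from bench import telemetry, eyes, spotter
import cv2, numpy as np
s=telemetry.sense(); print({k:np.round(v,3).tolist() for k,v in s.items()})
ims=[]
for c in("top","scene"):
    p,d=eyes.read_camera(c); np.savez(f"pics/{c}.npz",p=p,d=d); cv2.imwrite(f"pics/{c}0.png",p[:,:,::-1]); print(c,eyes.camera_info(c))
    for t in("unit","bay","cover","cover_short","cover_narrow","stud_a_grip","stud_b_grip","screw_pot"):
        print(t,[(np.round(r["position"],3).tolist(),round(r["confidence"],2)) for r in spotter.mark_of(t,c)][:4])
E
```

```text
pics
{'t': 0.0, 'joint_positions': [1.073, 0.379, 1.735, -0.0, 1.029, -0.033], 'joint_velocities': [0.001, 0.0, 0.001, 0.001, -0.003, 0.001], 'tau': [0.003, -76.37, -43.438, 0.065, 0.042, -0.0], 'tool_pos': [0.314, 0.625, 0.213], 'eef_rot': [-0.0, 0.23, 0.973, -0.001], 'wrist_force': [-0.415, -0.582, -0.579], 'moment': [-0.002, 0.002, 0.002], 'gripper_force': 0.0, 'gripper_width': 0.999}
top {'fx': 426.5251905177786, 'fy': 426.5251905177786, 'cx': 257.32423716510255, 'cy': 190.31623776691566, 'position': array([ 0.39952557, -0.02602892,  1.44972558]), 'attitude': array([ 0.02814063, -0.70052723,  0.71280191, -0.01957437])}
unit [([0.563, 0.044, 0.003], 0.69)]
bay [([0.561, 0.034, 0.046], 0.61)]
cover [([0.324, 0.472, 0.003], 0.86), ([0.4, 0.337, -0.001], 0.76), ([0.202, 0.348, -0.003], 0.58), ([0.629, -0.486, -0.002], 0.34)]
cover_short [([0.487, -0.338, 0.003], 0.83), ([0.533, -0.036, 0.104], 0.5)]
cover_narrow [([0.595, 0.354, -0.004], 0.69)]
stud_a_grip [([0.591, 0.117, 0.098], 0.46), ([0.489, -0.336, -0.001], 0.42)]
stud_b_grip [([0.532, -0.038, 0.102], 0.48)]
screw_pot [([0.532, -0.038, 0.103], 0.67), ([0.516, 0.072, 0.059], 0.42)]
scene {'fx': 462.6787052244189, 'fy': 462.6787052244189, 'cx': 258.78425690032606, 'cy': 188.29435000700917, 'position': array([ 1.21486087, -0.23021625,  1.15195221]), 'attitude': array([-0.25269774,  0.76315361,  0.56538449, -0.18460985])}
unit [([0.564, 0.037, 0.002], 0.88)]
bay [([0.563, 0.039, 0.054], 0.78)]
cover [([0.208, 0.347, 0.002], 0.88), ([0.4, 0.336, 0.004], 0.71), ([0.323, 0.47, 0.003], 0.69)]
cover_short [([0.482, -0.336, 0.004], 0.83), ([0.561, 0.038, 0.003], 0.52)]
cover_narrow [([0.593, 0.348, -0.004], 0.83)]
stud_a_grip [([0.59, 0.118, 0.094], 0.5)]
stud_b_grip [([0.53, -0.034, 0.097], 0.56)]
screw_pot [([0.52, 0.071, 0.06], 0.49)]
```

View pics/top0.png

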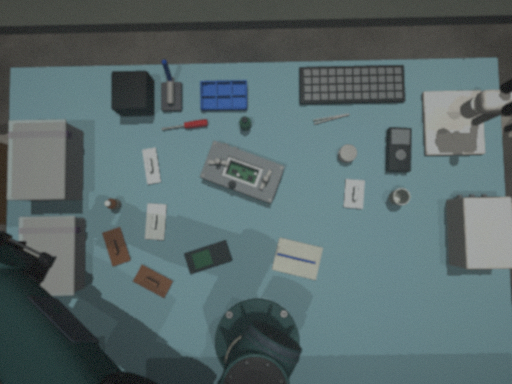

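View pics/scene0.png

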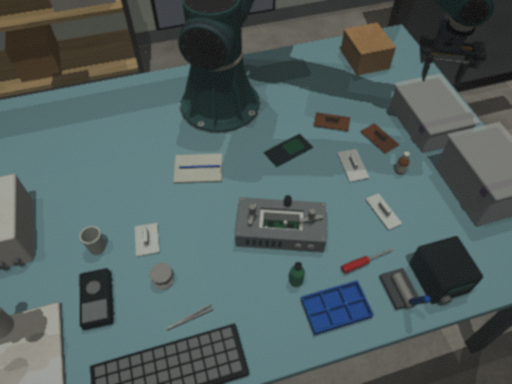

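Candidates for the cover in the top picture: metal pans at (156,222), (151,166) [looks narrow], (354,194) [looks short], and brown look-alikes at (117,246) and (153,281). The unit is at (243,172) with stud a at left (222,163) and b at right (266,180). The screw pot is at (232,184). I'll measure them and take a close crop.

```bash
cat > h.py <<'E'
import numpy as np, cv2
from scipy.spatial.transform import Rotation as R
def cloud(cam,p,d,info):
    v,u=np.mgrid[:384,:512]
    P=np.stack([(u-info["cx"])/info["fx"]*d,(v-info["cy"])/info["fy"]*d,d],-1)
    q=info["attitude"]; return P@R.from_quat([q[1],q[2],q[3],q[0]]).as_matrix().T+info["position"]
def rect(xy):
    (c,(w,h),a)=cv2.minAreaRect((xy*1000).astype(np.float32))
    if w<h: w,h,a=h,w,a+90
    return np.round(c,1),round(w,1),round(h,1),round((a+90)%180-90,1)
E
python3 - <<'E'
from h import *
from bench import eyes
for c in("top","scene"):
    z=np.load(f"pics/{c}.npz");W=cloud(c,z["p"],z["d"],eyes.camera_info(c))
    near=lambda x,y,r:(np.hypot(W[...,0]-x,W[...,1]-y)<r)
    b=W[near(.45,.1,.1)][:,2];print(c,"bench z",np.median(b))
    for n,x,y in(("c1",.4,.337),("c2",.594,.35),("short",.485,-.337)):
        m=near(x,y,.1)&(W[...,2]>.006)&(W[...,2]<.05);q=W[m]
        t=near(x,y,.1)&(W[...,2]>.024);print(n,rect(q[:,:2]),"rib",rect(W[t][:,:2]),np.median(W[t][:,2]))
    m=near(.563,.039,.18)&(W[...,2]>.052)&(W[...,2]<.066);print("deck",rect(W[m][:,:2]),np.median(W[m][:,2]))
    for n,x,y in(("a",.59,.118),("b",.531,-.036)):
        for lo,hi in((.068,.084),(.094,.125)):
            m=near(x,y,.045)&(W[...,2]>lo)&(W[...,2]<hi);q=W[m]
            if len(q)>4:print(n,lo,len(q),rect(q[:,:2]),q.mean(0).round(4),np.median(q[:,2]).round(4))
a=cv2.imread("pics/top0.png")
A=cv2.resize(a[130:215,190:300],(770,595),interpolation=cv2.INTER_CUBIC);cv2.imwrite("pics/c1.png",A)
B=cv2.resize(a[140:260,95:195],(500,600),interpolation=cv2.INTER_CUBIC);cv2.imwrite("pics/c2.png",B)
E
```

```text
top bench z 0.0004954353040369508
c1 (array([398.6, 344.5]), 194.4, 167.9, 27.9) rib (array([397.7, 336. ]), 43.3, 13.1, -1.4) 0.035016724640813957
c2 (array([596.3, 359. ]), 192.2, 170.2, -12.4) rib (array([588.3, 350.6]), 45.4, 12.5, 6.7) 0.03393967631395012
short (array([ 501.2, -340.1]), 157.0, 156.8, -41.9) rib (array([ 479.4, -335.2]), 43.7, 12.1, -4.6) 0.033510169119619904
deck (array([609.2,  19. ]), 252.7, 241.6, 68.7) 0.059214967511807215
a 0.068 58 (array([587.2, 116.2]), 65.6, 11.5, 84.9) [0.5867 0.1149 0.073 ] 0.073
a 0.094 27 (array([587.6, 115.1]), 16.7, 15.2, 7.3) [0.5865 0.115  0.1062] 0.1068
b 0.068 56 (array([527.8, -37.1]), 66.6, 11.5, -28.9) [ 0.5267 -0.0366  0.077 ] 0.077
b 0.094 30 (array([527.2, -37. ]), 16.2, 15.8, -0.7) [ 0.5271 -0.0364  0.11  ] 0.1103
scene bench z 0.0008819599404075174
c1 (array([416.8, 337.9]), 175.3, 157.6, -75.3) rib (array([406.3, 333.8]), 49.9, 13.2, -4.7) 0.03308002946704314
c2 (array([592.4, 357. ]), 178.9, 176.8, -17.8) rib (array([595.2, 348.4]), 45.8, 14.0, 7.1) 0.03344663198414466
short (array([ 493.5, -335.6]), 178.2, 150.5, -61.2) rib (array([ 486.5, -337.4]), 47.0, 12.0, -5.3) 0.03460377372735279
deck (array([612.5,  17.8]), 250.3, 242.8, 68.4) 0.059927808898430523
a 0.068 97 (array([594.2, 114.6]), 68.7, 15.1, 87.2) [0.5946 0.1128 0.0744] 0.0742
a 0.094 42 (array([592.6, 113.1]), 19.4, 15.4, -18.2) [0.5948 0.1128 0.105 ] 0.1064
b 0.068 57 (array([535.2, -38.1]), 67.3, 12.7, -32.0) [ 0.545  -0.0437  0.0779] 0.0779
b 0.094 48 (array([535.3, -38.8]), 17.4, 13.7, -16.8) [ 0.5363 -0.039   0.1075] 0.1099
```

View pics/c1.png

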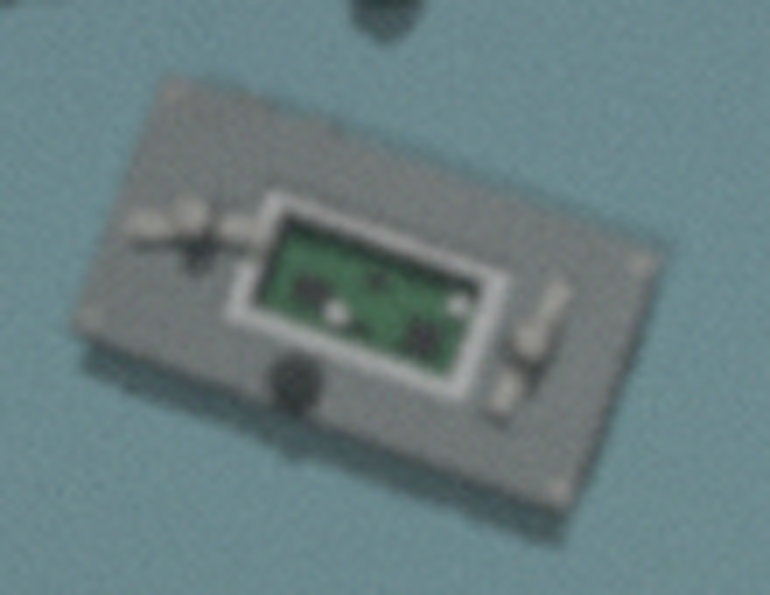

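View pics/c2.png

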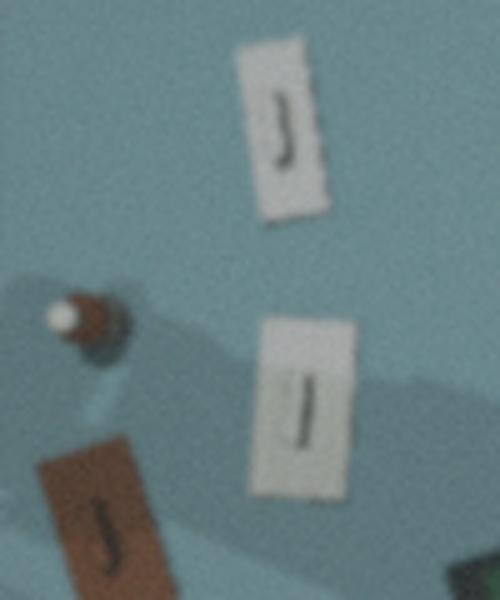

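Top crop: the unit has stud a (195,225) with its bar over the bay's left end, stud b (530,335) open, and the pot at (298,383). Second crop: the pan at (300,410) measures about 2:1 (full size), while the one at (283,130) is narrow. The cover is therefore the pan near (0.40, 0.336). Next I'll move over the unit for a wrist look.

Request:
servo_tool(slide=[[24,-58,8],[24,-58,8],[24,-58,8],[24,-58,8],[24,-58,8],[24,-58,8],[24,-58,8],[24,-58,8]], rotation=[[0,0,-8],[0,0,-16],[0,0,-24],[0,0,-32],[0,0,-40],[0,0,-48],[0,0,-56],[0,0,-64]], gripper=0.5)

```text
t: 1.7
tool_pos: [0.4659, 0.2573, 0.265]
eef_rot: [0.0, 0.713, 0.701, 0.0]
wrist_force: [0.7, 0.2, 0.3]
gripper_width: 0.5
gripper_force: 0.0
```

Request:
servo_tool(slide=[[3,-5,1],[6,-10,2],[8,-15,2],[9,-20,2],[9,-21.7,2],[9,-21.7,2],[9,-21.7,2]], rotation=[[0,0,-6],[0,0,-12],[0,0,-20],[0,0,-20],[0,0,-20],[0,0,-20],[0,0,-20]])

```text
t: 2.4
tool_pos: [0.5555, 0.0416, 0.2845]
eef_rot: [-0.0, 0.823, 0.568, 0.0]
wrist_force: [-0.1, -0.2, -0.4]
gripper_width: 0.499
gripper_force: 0.0
```

Run:
```python
from h import *
from bench import telemetry, eyes, spotter
s=telemetry.sense();print(s["t"],s["tool_pos"],s["eef_rot"],s["joint_positions"])
i=eyes.camera_info("wrist");p,d=eyes.read_camera("wrist");print(i)
np.savez("pics/w1.npz",p=p,d=d,**i);cv2.imwrite("pics/w1.png",p[:,:,::-1])
for t in("bay","stud_a_grip","stud_b_grip","screw_pot"):
    print(t,[(np.round(r["position"],3).tolist(),round(r["confidence"],2)) for r in spotter.mark_of(t,"wrist")][:4])
W=cloud("w",p,d,i)
for n,x,y in(("a",.59,.118),("b",.531,-.036)):
    for lo,hi in((.068,.082),(.094,.125)):
        q=W[(np.hypot(W[...,0]-x,W[...,1]-y)<.045)&(W[...,2]>lo)&(W[...,2]<hi)]
        if len(q)>4:print(n,lo,len(q),rect(q[:,:2]),np.median(q[:,2]).round(4))
```

```text
2.4 [0.55548099 0.04157678 0.28451102] [-8.72977335e-05  8.22799227e-01  5.68332142e-01  3.20090206e-05] [3.27804764e-02 7.12107127e-02 1.97695675e+00 2.04306010e-04
 1.09346583e+00 3.94528174e-01]
{'fx': 285.9934414394946, 'fy': 285.9934414394946, 'cx': 257.19904550771037, 'cy': 189.74674620138464, 'position': array([0.58166175, 0.11519332, 0.45575343]), 'attitude': array([ 0.13646919,  0.97413205, -0.17847891, -0.02425264])}
bay [([0.563, 0.041, 0.046], 0.9)]
stud_a_grip [([0.562, 0.042, 0.0], 0.74), ([0.596, 0.113, 0.099], 0.65)]
stud_b_grip [([0.531, -0.041, 0.104], 0.94)]
screw_pot [([0.52, 0.069, 0.064], 0.67)]
a 0.068 374 (array([590.7, 116.6]), 67.9, 12.0, 85.5) 0.0744
a 0.094 197 (array([590.5, 116.1]), 17.8, 16.9, -20.6) 0.1083
b 0.068 335 (array([531.7, -35.2]), 67.5, 14.3, -28.4) 0.078
b 0.094 197 (array([531.5, -35.6]), 17.5, 17.1, -64.3) 0.1114
```

View pics/w1.png

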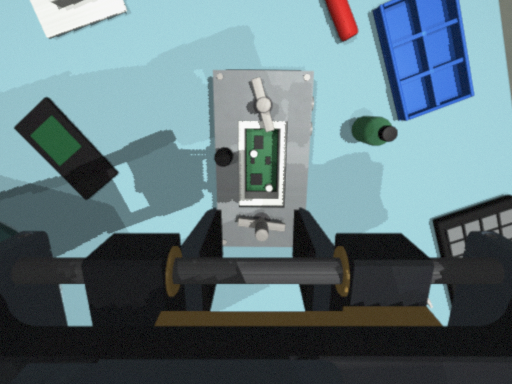

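The wrist view is clear: stud a is at (262,104) with its bar over the bay end, stud b at (262,228) is open, and the pot at (223,157) is on the +y side. From the depth data, a is at (0.5905, 0.1163), b at (0.5316, -0.0355), and the unit yaw is 68.7°. I'll go to stud a.

Request:
servo_tool(slide=[[1.5,3.5,-3],[3.5,7.45,-6],[3.5,7.45,-10],[3.5,7.45,-14],[3.5,7.45,-17],[3.5,7.45,-19],[3.5,7.45,-20.5],[3.5,7.45,-20.5]], rotation=[[0,0,0],[0,0,0],[0,0,0],[0,0,0],[0,0,0],[0,0,0],[0,0,0],[0,0,0]])

```text
t: 3.45
tool_pos: [0.5894, 0.117, 0.0779]
eef_rot: [-0.001, 0.822, 0.569, -0.001]
wrist_force: [-1.1, -0.1, 0.3]
gripper_width: 0.501
gripper_force: 0.0
```

Request:
servo_tool(slide=[[0,0,0],[0,0,0],[0,0,0],[0,0,0],[0,0,0]], rotation=[[0,0,0],[0,0,0],[0,0,0],[0,0,0],[0,0,0]], gripper=1, newtons=55)

```text
t: 3.95
tool_pos: [0.5912, 0.1166, 0.0803]
eef_rot: [0.0, 0.822, 0.569, 0.001]
wrist_force: [1.0, -1.6, 5.3]
gripper_width: 0.182
gripper_force: 55.0
```

Request:
servo_tool(slide=[[0,0,-0.2],[0,0,-0.4],[0,0,-0.5],[0,0,-0.5]], rotation=[[0,0,0],[0,0,0],[0,0,0],[0,0,0]])

```text
t: 4.35
tool_pos: [0.5915, 0.1167, 0.0755]
eef_rot: [0.0, 0.822, 0.569, 0.001]
wrist_force: [-0.3, -0.0, 12.2]
gripper_width: 0.185
gripper_force: 55.0
```

Request:
servo_tool(slide=[[0,0,-0.05],[0,0,-0.05],[0,0,-0.05],[0,0,-0.05],[0,0,-0.05],[0,0,-0.05],[0,0,-0.05],[0,0,-0.05]], rotation=[[0,0,4],[0,0,11],[0,0,18],[0,0,25],[0,0,32],[0,0,39],[0,0,46],[0,0,53]])

```text
t: 5.15
tool_pos: [0.5908, 0.1166, 0.0749]
eef_rot: [0.0, 0.48, 0.877, 0.0]
wrist_force: [-3.0, -1.6, 12.1]
gripper_width: 0.183
gripper_force: 55.0
```

Request:
servo_tool(slide=[[0,0,0],[0,0,0],[0,0,0],[0,0,0],[0,0,0]], rotation=[[0,0,5],[0,0,10],[0,0,15],[0,0,17],[0,0,17]])

```text
t: 5.65
tool_pos: [0.5907, 0.1164, 0.0749]
eef_rot: [0.0, 0.346, 0.938, -0.0]
wrist_force: [-3.9, -2.4, 13.2]
gripper_width: 0.182
gripper_force: 55.0
```

Run:
```python
from h import *
from bench import telemetry, eyes
s=telemetry.sense();print(s["t"],s["tool_pos"],s["moment"],s["wrist_force"])
p,d=eyes.read_camera("top");W=cloud("t",p,d,eyes.camera_info("top"));
cv2.imwrite("pics/t2.png",cv2.resize(p[130:215,190:300,::-1],(550,425)))
```

```text
5.65 [0.59068507 0.11644302 0.07485338] [-0.61176918  0.91476811 -0.03304178] [-3.8654888  -2.41148129 13.15307482]
```

View pics/t2.png

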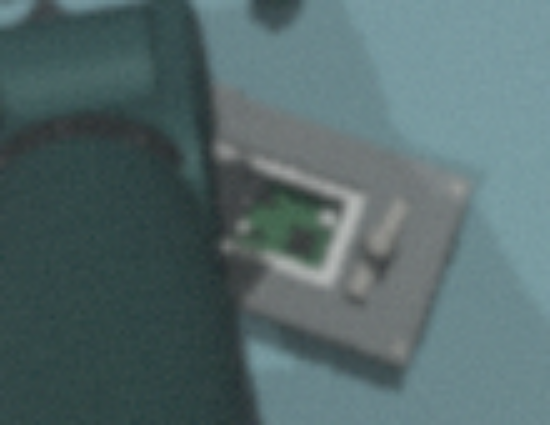

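The arm hides stud a here, so I'll let it rise, release, and look from above.

Request:
servo_tool(slide=[[0,0,0.3],[0,0,0.6],[0,0,0.9],[0,0,0.9]], rotation=[[0,0,0],[0,0,0],[0,0,0],[0,0,0]])

```text
t: 6.1
tool_pos: [0.5904, 0.1165, 0.0835]
eef_rot: [-0.0, 0.347, 0.938, -0.0]
wrist_force: [-3.0, -2.1, 4.0]
gripper_width: 0.184
gripper_force: 55.0
```

Request:
servo_tool(slide=[[0,0,0],[0,0,0],[0,0,0],[0,0,3],[0,0,8],[-1,-2,13],[-3.5,-7.5,18],[-3.5,-7.5,19.5]], rotation=[[0,0,0],[0,0,0],[0,0,0],[0,0,-8],[0,0,-16],[0,0,-24],[0,0,-32],[0,0,-40]], gripper=0.5)

```text
t: 6.9
tool_pos: [0.5544, 0.0405, 0.2791]
eef_rot: [-0.0, 0.649, 0.761, -0.0]
wrist_force: [0.4, 0.1, 1.1]
gripper_width: 0.503
gripper_force: 0.0
```

```bash
cat >> h.py <<'E'
def look(tag,pts=(("a",.5906,.1163),("b",.5316,-.0354))):
    from bench import telemetry, eyes
    s=telemetry.sense();i=eyes.camera_info("wrist");p,d=eyes.read_camera("wrist")
    print(s["t"],s["tool_pos"],s["eef_rot"],s["joint_velocities"].max() if hasattr(s["joint_velocities"],"max") else "")
    np.savez(f"pics/{tag}.npz",p=p,d=d,**i);cv2.imwrite(f"pics/{tag}.png",p[:,:,::-1])
    W=cloud("w",p,d,i)
    for n,x,y in pts:
        for lo,hi in((.064,.083),(.094,.125)):
            q=W[(np.hypot(W[...,0]-x,W[...,1]-y)<.045)&(W[...,2]>lo)&(W[...,2]<hi)]
            if len(q)>4:print(n,lo,len(q),rect(q[:,:2]),np.median(q[:,2]).round(4))
    return W,p
E
python3 -c "
from h import *
look('w2')"
```

```text
6.9 [0.55436631 0.04050975 0.27912617] [-6.41511176e-05  6.49044662e-01  7.60750290e-01 -1.40369032e-04] 1.0138412003351431
a 0.064 368 (array([590.4, 116.5]), 67.8, 12.0, -24.5) 0.0784
a 0.094 216 (array([589.8, 116.2]), 17.0, 16.9, -77.0) 0.1122
b 0.064 290 (array([531.6, -34.6]), 67.5, 14.2, -29.2) 0.078
b 0.094 203 (array([531. , -35.3]), 17.2, 16.9, 57.2) 0.1114
```

Stud a is open and up (bar at -24.5° against the fully clear -21.3°). Now to the cover.

Request:
servo_tool(slide=[[-2,4,0],[-4,8,0],[-6,12,0],[-8,16,-1],[-10,20,-2],[-12,24,-3],[-14,27,-4],[-15.5,29.5,-5]], rotation=[[0,0,8],[0,0,16],[0,0,24],[0,0,32],[0,0,40],[0,0,48],[0,0,56],[0,0,64]])

```text
t: 7.75
tool_pos: [0.3991, 0.3382, 0.2275]
eef_rot: [-0.0, 0.141, 0.99, 0.0]
wrist_force: [0.2, -0.2, -0.2]
gripper_width: 0.501
gripper_force: 0.0
```

Request:
servo_tool(slide=[[0,0,0],[0,0,0],[0,0,0],[0,0,0],[0,0,0]], rotation=[[0,0,8],[0,0,14],[0,0,14],[0,0,14],[0,0,14]])

```text
t: 8.25
tool_pos: [0.4006, 0.3365, 0.228]
eef_rot: [0.0, 0.024, 1.0, 0.0]
wrist_force: [-0.6, -0.5, 0.1]
gripper_width: 0.498
gripper_force: 0.0
```

Run:
```python
from h import *
W,p=look('w3',())
r=np.hypot(W[...,0]-.402,W[...,1]-.335)<.09
t=W[r&(W[...,2]>.022)&(W[...,2]<.05)];print("rib",len(t),rect(t[:,:2]),np.median(t[:,2]))
t=W[r&(W[...,2]>.006)&(W[...,2]<.02)];print("pan",len(t),rect(t[:,:2]),np.median(t[:,2]))
```

```text
8.25 [0.4006125  0.33648559 0.22800596] [1.37908449e-05 2.43593421e-02 9.99703267e-01 2.67656968e-05] 0.0008870031849693244
rib 327 (array([400.4, 337.7]), 44.7, 11.7, -3.0) 0.035292504705363936
pan 3583 (array([401.4, 338.1]), 120.5, 63.2, -4.0) 0.010555899383244693
```

View pics/w3.png

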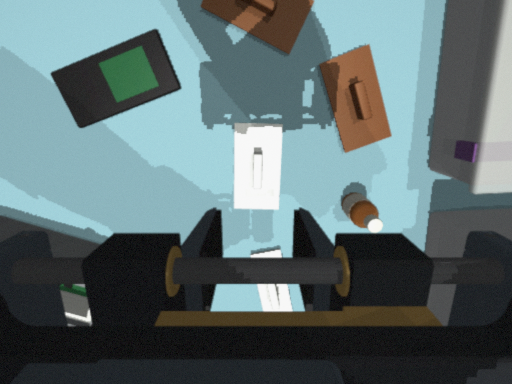

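The wrist view confirms it: an aluminium pan at (258,166) measuring 120.5 × 63 mm, with the brown look-alikes apart at (357,98) and (258,15). Grasping its rib.

Request:
servo_tool(slide=[[0,0.15,-4],[0,0.15,-8.5],[0,0.15,-13],[0,0.15,-17],[0,0.15,-20],[0,0.15,-21.4],[0,0.15,-21.4],[0,0.15,-21.4]], rotation=[[0,0,-0.7],[0,0,-0.7],[0,0,-0.7],[0,0,-0.7],[0,0,-0.7],[0,0,-0.7],[0,0,-0.7],[0,0,-0.7]])

```text
t: 9.1
tool_pos: [0.4011, 0.3385, 0.015]
eef_rot: [0.0, 0.029, 1.0, 0.0]
wrist_force: [0.2, 0.7, 0.6]
gripper_width: 0.5
gripper_force: 0.0
```

Request:
servo_tool(slide=[[0,0,0],[0,0,0],[0,0,0],[0,0,0],[0,0,0],[0,0,0]], rotation=[[0,0,0],[0,0,0],[0,0,0],[0,0,0],[0,0,0],[0,0,0]], gripper=1, newtons=40)

```text
t: 9.7
tool_pos: [0.4006, 0.3381, 0.0143]
eef_rot: [0.0, 0.029, 1.0, 0.0]
wrist_force: [-1.7, -1.6, 8.6]
gripper_width: 0.126
gripper_force: 40.0
```

Request:
servo_tool(slide=[[0,0,1],[0,0,4],[0,0,8],[0,0,12],[1,-2,15],[3,-5,16],[5,-9,16],[7,-12.5,16]], rotation=[[0,0,0],[0,0,-7],[0,0,-14],[0,0,-21],[0,0,-28],[0,0,-35],[0,0,-42],[0,0,-50]])

```text
t: 10.5
tool_pos: [0.4709, 0.2117, 0.1751]
eef_rot: [0.0, 0.451, 0.893, 0.0]
wrist_force: [0.3, 1.2, -3.0]
gripper_width: 0.126
gripper_force: 40.0
```

Request:
servo_tool(slide=[[1.5,-3,0],[3,-6,0],[4.5,-9,0],[6,-12,0],[7.5,-14.5,0],[9,-17.26,0],[9,-17.26,0],[9,-17.26,0]], rotation=[[0,0,-8],[0,0,-16],[0,0,-24],[0,0,-32],[0,0,-40],[0,0,-48],[0,0,-56],[0,0,-58]])

```text
t: 11.3
tool_pos: [0.5605, 0.0396, 0.1743]
eef_rot: [-0.0, 0.828, 0.561, -0.0]
wrist_force: [-0.8, 0.2, -1.4]
gripper_width: 0.132
gripper_force: 40.0
```

Request:
servo_tool(slide=[[0,0,0],[0,0,0],[0,0,0]], rotation=[[0,0,0],[0,0,0],[0,0,0]])

```text
t: 11.6
tool_pos: [0.5604, 0.0407, 0.1742]
eef_rot: [0.0, 0.825, 0.565, 0.0]
wrist_force: [-0.4, 0.1, -2.0]
gripper_width: 0.129
gripper_force: 40.0
```

Run:
```python
from h import *
W,p=look('w4')
th=np.deg2rad(68.7);c=np.array([.561,.0405]);U=np.array([[np.cos(th),np.sin(th)],[-np.sin(th),np.cos(th)]])
q=W[(np.hypot(W[...,0]-.561,W[...,1]-.0405)<.12)&(W[...,2]>.145)&(W[...,2]<.168)]
L=(q[:,:2]-c)@U.T*1000; print("cover",len(q),rect(q[:,:2]),np.median(q[:,2]),L.min(0),L.max(0))
# bay outline & deck outline from w1,w2 in unit frame
for f in("w1","w2"):
    z=np.load(f"pics/{f}.npz");V=cloud("w",z["p"],z["d"],z);L=(V[...,:2]-c)@U.T*1000;Z=V[...,2]*1000
    dk=(Z>55)&(Z<64)&(np.abs(L).max(-1)<140); bay=(Z<55)&(Z>20)&(np.abs(L[...,0])<75)&(np.abs(L[...,1])<50)
    def edges(ax,band,o,lim):
        # step position via crossing of deck/lower classes along ax
        s=(np.abs(L[...,o])<band)&(Z>20)&(Z<64); x=L[...,ax][s];k=dk[s]; out=[]
        for sg in(-1,1):
            xs=x*sg; lo=xs[~k&(xs>0)&(xs<lim)]; hi=xs[k&(xs>lim-12)&(xs<lim+12)]
            out+= [round(sg*float(np.percentile(lo,99.5)),1) if len(lo) else None, round(sg*float(np.percentile(hi,.5)),1) if len(hi) else None]
        return out
    print(f,"x",edges(0,20,1,68),"y",edges(1,35,0,40))
    m=dk;print(" deck x range", np.percentile(L[m],[.3,99.7],axis=0).round(1).tolist())
```

```text
11.6 [0.56036385 0.04068974 0.17418477] [1.92247538e-05 8.25357630e-01 5.64610292e-01 2.91853075e-05] 0.004294224526148614
a 0.064 747 (array([590.6, 116.1]), 67.5, 11.9, -24.5) 0.0783
a 0.094 428 (array([590.1, 116.6]), 17.7, 17.7, 69.1) 0.1123
cover 1 (array([566.4,  83.1]), 0.0, 0.0, 0.0) 0.1679142597658675 [41.66347606 10.40992435] [41.66347606 10.40992435]
w1 x [-62.4, -61.6, 60.3, 61.6] y [-33.8, -33.7, 33.0, 33.3]
 deck x range [[-125.0, -65.1], [124.1, 64.6]]
w2 x [-62.2, -61.3, 60.9, 61.2] y [-33.7, -33.2, 33.2, 33.7]
 deck x range [[-124.1, -65.0], [124.2, 64.8]]
```

View pics/w4.png

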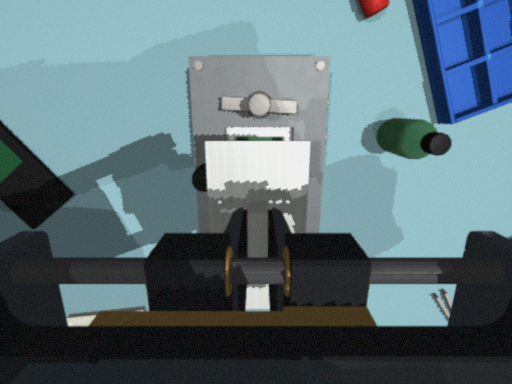

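Cover is held over the bay; its far end shows at rows 142–190. I'll measure its pose from the same frame with the right height band.

Run:
```python
from h import *
z=np.load("pics/w4.npz");W=cloud("w",z["p"],z["d"],z)
th=np.deg2rad(68.7);c=np.array([.561,.0405]);U=np.array([[np.cos(th),np.sin(th)],[-np.sin(th),np.cos(th)]])
L=(W[...,:2]-c)@U.T*1000
m=(np.abs(L[...,0]-35)<45)&(np.abs(L[...,1])<50)&(W[...,2]>.155)&(W[...,2]<.19);l=L[m]
print(m.sum(),np.percentile(W[m][:,2],[5,50,95]))
for lo in range(5,60,5):
    k=l[(l[:,0]>lo)&(l[:,0]<lo+5)]
    if len(k):print(lo,k.min(0).round(1),k.max(0).round(1))
for lo in range(-35,35,10):
    k=l[(l[:,1]>lo)&(l[:,1]<lo+10)]
    if len(k):print("y",lo,k[:,0].max().round(1))
A=np.c_[l,np.ones(len(l))];print("plane",np.linalg.lstsq(A,W[m][:,2]*1000,rcond=None)[0])
```

```text
8128 [0.16920572 0.17025904 0.17374638]
5 [  5.  -30.2] [10.  33.8]
10 [ 10.  -29.9] [15.  33.7]
15 [ 15.  -30.1] [20.  33.9]
20 [ 20.  -30.1] [25.  33.9]
25 [ 25.  -29.8] [30.  33.6]
30 [ 30.  -30.1] [35. 34.]
35 [ 35.  -29.9] [39.9 34. ]
40 [ 40.  -29.6] [45. 34.]
45 [ 45.  -30.1] [49.9 34. ]
50 [ 50. -30.] [55.  33.6]
55 [ 55. -30.] [59. 34.]
y -35 58.9
y -25 58.9
y -15 59.0
y -5 59.0
y 5 59.0
y 15 58.9
y 25 58.9
plane [-3.85377952e-02 -1.43012484e-03  1.72160845e+02]
```

Request:
servo_tool(slide=[[0.16,0,-2],[0.16,0,-5],[0.16,0,-7.5],[0.16,0,-9],[0.16,0,-9.7],[0.16,0,-9.7]], rotation=[[0,0,0],[0,0,0],[0,0,0],[0,0,0],[0,0,0],[0,0,0]])

```text
t: 12.25
tool_pos: [0.5619, 0.0406, 0.0767]
eef_rot: [-0.0, 0.826, 0.564, -0.0]
wrist_force: [0.4, 0.1, -1.7]
gripper_width: 0.127
gripper_force: 40.0
```

Request:
servo_tool(slide=[[0,0,-0.2],[0,0,-0.4],[0,0,-0.6],[0,0,-0.6]], rotation=[[0,0,0],[0,0,0],[0,0,0],[0,0,0]])

```text
t: 12.65
tool_pos: [0.5622, 0.0405, 0.0712]
eef_rot: [0.0, 0.826, 0.564, 0.0]
wrist_force: [0.0, 0.3, -2.0]
gripper_width: 0.132
gripper_force: 40.0
```

No contact yet, so the bottom is about 3 mm into the bay. Continuing gently.

Request:
servo_tool(slide=[[0,0,-0.2],[0,0,-0.35],[0,0,-0.5],[0,0,-0.5]], rotation=[[0,0,0],[0,0,0],[0,0,0],[0,0,0]])

```text
t: 13.05
tool_pos: [0.562, 0.0405, 0.0658]
eef_rot: [-0.0, 0.826, 0.564, -0.0]
wrist_force: [-0.6, 0.2, -1.9]
gripper_width: 0.128
gripper_force: 40.0
```

Request:
servo_tool(slide=[[0,0,-0.1],[0,0,-0.2],[0,0,-0.2]], rotation=[[0,0,0],[0,0,0],[0,0,0]])

```text
t: 13.35
tool_pos: [0.5622, 0.0405, 0.0643]
eef_rot: [-0.0, 0.826, 0.564, -0.0]
wrist_force: [-3.5, -0.2, 4.5]
gripper_width: 0.125
gripper_force: 40.0
```

Request:
servo_tool(slide=[[0,0,-0.05],[0,0,-0.05],[0,0,-0.05]], rotation=[[0,0,0],[0,0,0],[0,0,0]])

```text
t: 13.65
tool_pos: [0.5622, 0.0405, 0.0643]
eef_rot: [-0.0, 0.826, 0.564, -0.0]
wrist_force: [-6.5, -0.2, 15.9]
gripper_width: 0.131
gripper_force: 40.0
```

Request:
servo_tool(slide=[[0,0,0],[0,0,0],[0,0,0],[0,0,2],[0,0,6],[0,0,11],[0,0,16],[0,0,22]], rotation=[[0,0,0],[0,0,0],[0,0,0],[0,0,0],[0,0,0],[0,0,0],[0,0,0],[0,0,0]], gripper=0.7)

```text
t: 14.45
tool_pos: [0.5617, 0.0405, 0.2755]
eef_rot: [-0.0, 0.826, 0.564, -0.0]
wrist_force: [0.3, -0.0, 0.0]
gripper_width: 0.299
gripper_force: 0.0
```

Request:
servo_tool(slide=[[0,0,0],[0,0,0]], rotation=[[0,0,0],[0,0,0]], gripper=0.6)

```text
t: 14.65
tool_pos: [0.5625, 0.0406, 0.2745]
eef_rot: [0.001, 0.826, 0.564, 0.001]
wrist_force: [0.0, -0.5, -1.2]
gripper_width: 0.395
gripper_force: 0.0
```

Run:
```python
from h import *
W,p=look('w5')
th=np.deg2rad(68.7);c=np.array([.561,.0405]);U=np.array([[np.cos(th),np.sin(th)],[-np.sin(th),np.cos(th)]])
L=(W[...,:2]-c)@U.T*1000;Z=W[...,2]*1000
for n,m in(("cover",(np.abs(L[...,0])<57)&(np.abs(L[...,1])<29)&((np.abs(L[...,0])>28)|(np.abs(L[...,1])>12))),("deck",(np.abs(L[...,0])<120)&(np.abs(L[...,1])<60)&(np.abs(L[...,1])>38))):
    k=m&(Z>50)&(Z<66);A=np.c_[L[k],np.ones(k.sum())];print(n,k.sum(),np.linalg.lstsq(A,Z[k],rcond=None)[0].round(4),Z[k].std())
```

```text
14.65 [0.56253057 0.04055131 0.27445997] [6.41698072e-04 8.25735215e-01 5.64056663e-01 1.01159356e-03] 0.03782804284839851
a 0.064 397 (array([591.1, 116.1]), 67.0, 11.9, -24.5) 0.0783
a 0.094 212 (array([590.4, 116. ]), 17.5, 17.1, 68.9) 0.1122
b 0.064 367 (array([532., -35.]), 67.5, 14.7, -28.3) 0.078
b 0.094 207 (array([531.3, -35.6]), 17.2, 17.0, 45.4) 0.1116
cover 2736 [ 5.00000e-04 -1.80000e-03  6.02976e+01] 0.7764328545827615
deck 4333 [ 1.80000e-03 -1.60000e-03  6.02949e+01] 0.81681705665995
```

View pics/w5.png

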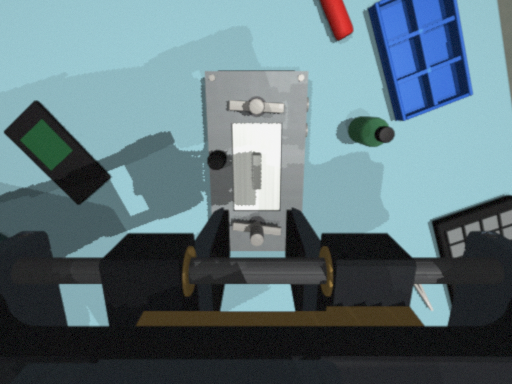

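The cover is flush: its plane is at 60.30 mm against the deck's 60.29 mm, and it shows level in the bay at (256,167). The pot and stud a are undisturbed. Now to lock stud a.

Request:
servo_tool(slide=[[1.5,3.5,-2],[2.8,7.6,-4],[2.8,7.6,-7],[2.8,7.6,-11],[2.8,7.6,-15],[2.8,7.6,-17.5],[2.8,7.6,-19.1],[2.8,7.6,-19.1]], rotation=[[0,0,8],[0,0,16],[0,0,24],[0,0,32],[0,0,40],[0,0,47],[0,0,51],[0,0,51]])

```text
t: 15.5
tool_pos: [0.5873, 0.1161, 0.0785]
eef_rot: [-0.003, 0.502, 0.865, -0.002]
wrist_force: [0.1, 0.5, 0.7]
gripper_width: 0.401
gripper_force: 0.0
```

Request:
servo_tool(slide=[[0,0,0],[0,0,0],[0,0,0],[0,0,0],[0,0,0]], rotation=[[0,0,0],[0,0,0],[0,0,0],[0,0,0],[0,0,0]], gripper=1, newtons=55)

```text
t: 16.0
tool_pos: [0.5905, 0.1165, 0.0832]
eef_rot: [0.0, 0.503, 0.864, 0.0]
wrist_force: [-0.2, -0.3, 4.1]
gripper_width: 0.186
gripper_force: 55.0
```

Request:
servo_tool(slide=[[0,0,-0.3],[0,0,-0.6],[0,0,-0.8],[0,0,-0.85],[0,0,-0.85]], rotation=[[0,0,0],[0,0,0],[0,0,0],[0,0,0],[0,0,0]])

```text
t: 16.5
tool_pos: [0.5907, 0.1166, 0.0746]
eef_rot: [0.0, 0.503, 0.865, 0.0]
wrist_force: [-1.9, -0.7, 11.7]
gripper_width: 0.183
gripper_force: 55.0
```

Request:
servo_tool(slide=[[0,0,-0.05],[0,0,-0.05],[0,0,-0.05],[0,0,-0.05],[0,0,-0.05],[0,0,-0.05],[0,0,-0.05],[0,0,-0.05]], rotation=[[0,0,-4],[0,0,-11],[0,0,-18],[0,0,-25],[0,0,-32],[0,0,-39],[0,0,-46],[0,0,-53]])

```text
t: 17.3
tool_pos: [0.5915, 0.1167, 0.0746]
eef_rot: [0.001, 0.837, 0.547, 0.001]
wrist_force: [0.7, -0.2, 11.5]
gripper_width: 0.188
gripper_force: 55.0
```

Request:
servo_tool(slide=[[0,0,0],[0,0,0],[0,0,0],[0,0,0],[0,0,0]], rotation=[[0,0,-6],[0,0,-12],[0,0,-18],[0,0,-22],[0,0,-22]])

```text
t: 17.8
tool_pos: [0.5917, 0.1166, 0.0747]
eef_rot: [0.001, 0.925, 0.379, 0.002]
wrist_force: [1.7, -1.9, 11.3]
gripper_width: 0.189
gripper_force: 55.0
```

Request:
servo_tool(slide=[[0,0,0.2],[0,0,0.4],[0,0,0.4]], rotation=[[0,0,0],[0,0,0],[0,0,0]])

```text
t: 18.1
tool_pos: [0.5916, 0.1165, 0.0786]
eef_rot: [0.001, 0.925, 0.38, 0.001]
wrist_force: [2.8, -3.4, 8.5]
gripper_width: 0.186
gripper_force: 55.0
```

Request:
servo_tool(slide=[[0,0,0],[0,0,0],[0,0,0],[0,0,3],[0,0,8],[-1,-2,13],[-2.5,-6,18],[-3,-7.6,20]], rotation=[[0,0,0],[0,0,0],[0,0,0],[0,0,0],[0,0,8],[0,0,16],[0,0,24],[0,0,24]], gripper=0.6)

```text
t: 18.9
tool_pos: [0.5594, 0.0399, 0.2792]
eef_rot: [0.0, 0.824, 0.567, 0.0]
wrist_force: [0.9, 0.3, 0.0]
gripper_width: 0.398
gripper_force: 0.0
```

```bash
python3 -c "
from h import *
look('w6')"
```

```text
18.9 [0.55937658 0.03986666 0.27923469] [1.22965987e-04 8.24057207e-01 5.66506555e-01 1.63083390e-04] 0.6230885150250506
a 0.064 381 (array([590.7, 116.4]), 67.5, 11.9, 79.0) 0.0744
a 0.094 203 (array([590.6, 116.1]), 17.9, 16.7, -64.6) 0.1084
b 0.064 350 (array([531.9, -35.1]), 67.6, 14.7, -28.3) 0.078
b 0.094 204 (array([531. , -35.6]), 17.3, 17.2, 65.8) 0.1115
```

Stud a is locked: bar at 79°, or 1.39 rad, and popped up 4 mm to 0.0744. Now stud b.

Request:
servo_tool(slide=[[-1.5,-3.5,-2],[-2.95,-7.6,-4],[-2.95,-7.6,-7],[-2.95,-7.6,-11],[-2.95,-7.6,-15],[-2.95,-7.6,-17.5],[-2.95,-7.6,-19.3],[-2.95,-7.6,-19.3]], rotation=[[0,0,8],[0,0,16],[0,0,24],[0,0,32],[0,0,40],[0,0,46],[0,0,46],[0,0,46]])

```text
t: 19.75
tool_pos: [0.5288, -0.0353, 0.0821]
eef_rot: [-0.002, 0.54, 0.842, -0.001]
wrist_force: [0.7, -0.0, -0.0]
gripper_width: 0.402
gripper_force: 0.0
```

Request:
servo_tool(slide=[[0,0,0],[0,0,0],[0,0,0],[0,0,0],[0,0,0]], rotation=[[0,0,0],[0,0,0],[0,0,0],[0,0,0],[0,0,0]], gripper=1)

```text
t: 20.25
tool_pos: [0.531, -0.0356, 0.0852]
eef_rot: [0.001, 0.54, 0.842, 0.0]
wrist_force: [-1.0, -0.6, 4.2]
gripper_width: 0.186
gripper_force: 55.0
```

Request:
servo_tool(slide=[[0,0,-0.3],[0,0,-0.6],[0,0,-0.8],[0,0,-0.85],[0,0,-0.85]], rotation=[[0,0,0],[0,0,0],[0,0,0],[0,0,0],[0,0,0]])

```text
t: 20.75
tool_pos: [0.5312, -0.0356, 0.0766]
eef_rot: [0.0, 0.54, 0.842, 0.0]
wrist_force: [-2.2, -0.4, 12.3]
gripper_width: 0.185
gripper_force: 55.0
```

Request:
servo_tool(slide=[[0,0,-0.05],[0,0,-0.05],[0,0,-0.05],[0,0,-0.05],[0,0,-0.05],[0,0,-0.05],[0,0,-0.05],[0,0,-0.05]], rotation=[[0,0,-4],[0,0,-11],[0,0,-18],[0,0,-25],[0,0,-32],[0,0,-39],[0,0,-46],[0,0,-53]])

```text
t: 21.55
tool_pos: [0.5323, -0.0357, 0.0766]
eef_rot: [0.001, 0.86, 0.51, 0.001]
wrist_force: [0.9, -1.3, 12.2]
gripper_width: 0.182
gripper_force: 55.0
```

Request:
servo_tool(slide=[[0,0,0],[0,0,0],[0,0,0],[0,0,0],[0,0,0]], rotation=[[0,0,-6],[0,0,-12],[0,0,-16],[0,0,-18],[0,0,-18]])

```text
t: 22.05
tool_pos: [0.5325, -0.0359, 0.0767]
eef_rot: [0.001, 0.928, 0.371, 0.002]
wrist_force: [1.8, -2.6, 12.4]
gripper_width: 0.183
gripper_force: 55.0
```

Request:
servo_tool(slide=[[0,0,0.2],[0,0,0.4],[0,0,0.4]], rotation=[[0,0,0],[0,0,0],[0,0,0]])

```text
t: 22.35
tool_pos: [0.5324, -0.0358, 0.0807]
eef_rot: [0.001, 0.928, 0.372, 0.002]
wrist_force: [2.9, -2.4, 8.0]
gripper_width: 0.187
gripper_force: 55.0
```

Request:
servo_tool(slide=[[0,0,0],[0,0,0],[0,0,0],[0,0,3],[0,0,8],[0,0,13],[2,5,18],[3,7.6,20]], rotation=[[0,0,0],[0,0,0],[0,0,0],[0,0,0],[0,0,8],[0,0,16],[0,0,24],[0,0,24]], gripper=0.6)

```text
t: 23.15
tool_pos: [0.5586, 0.0353, 0.277]
eef_rot: [0.0, 0.83, 0.558, 0.001]
wrist_force: [0.7, -0.7, -0.2]
gripper_width: 0.398
gripper_force: 0.0
```

Request:
servo_tool(slide=[[0,0,0],[0,0,0],[0,0,0]], rotation=[[0,0,0],[0,0,0],[0,0,0]])

```text
t: 23.45
tool_pos: [0.5574, 0.0345, 0.2734]
eef_rot: [-0.001, 0.831, 0.557, -0.001]
wrist_force: [0.3, -0.4, -0.8]
gripper_width: 0.4
gripper_force: 0.0
```

Run:
```python
from h import *
W,p=look('w7')
th=np.deg2rad(68.7);c=np.array([.561,.0405]);U=np.array([[np.cos(th),np.sin(th)],[-np.sin(th),np.cos(th)]])
L=(W[...,:2]-c)@U.T*1000;Z=W[...,2]*1000
for n,m in(("cover",(np.abs(L[...,0])<46)&(np.abs(L[...,1])<29)&((np.abs(L[...,0])>28)|(np.abs(L[...,1])>12))),("deck",(np.abs(L[...,0])<120)&(np.abs(L[...,1])<60)&(np.abs(L[...,1])>38))):
    k=m&(Z>50)&(Z<66);print(n,Z[k].mean())
```

```text
23.45 [0.55742271 0.03450227 0.27335268] [-5.57091907e-04  8.30711764e-01  5.56701690e-01 -9.40042678e-04] 0.006057559559321432
a 0.064 403 (array([590.7, 116.3]), 67.5, 11.9, 79.2) 0.0744
a 0.094 208 (array([590.9, 115.7]), 17.5, 17.1, 67.6) 0.1083
b 0.064 255 (array([531.6, -36. ]), 67.9, 16.4, 84.1) 0.0742
b 0.094 194 (array([531.5, -35.8]), 17.1, 17.1, 27.9) 0.1077
cover 60.30504095504826
deck 60.340025563964744
```

View pics/w7.png

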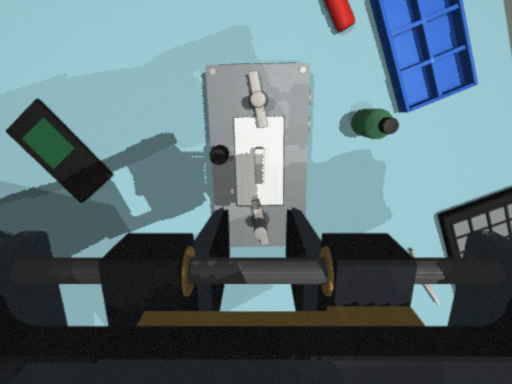

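Both studs are locked, at (258,100) and (258,222), with bars over the cover ends and both popped up 4 mm. The cover is flush and the pot is unmoved at (219,155). Handing in.

```bash
python3 -c "
from bench import hand_in
print(hand_in())"
```

```text
the job is handed in; nothing more can be done
None
```

The job is handed in at about 23.5 s: stud a was freed, the fitting cover lies flush in the bay, and both studs are locked with their bars over it; the other covers and bench items were not touched.

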